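# Take the test plates off the drying rack and close them in their case

### The job

Take the lid off the case and lay it right side up on the bench. Then take every test plate off the sloping rack: tilt each one's lower end up until the plate is about level, then lift its lip off the ledge and draw it out from under the hood. Set the plates down, not dropped, side by side in the case, rib upward, lengthwise along its short side, each flat on the floor, and then put the lid back squarely, fully down. Leave the jar, the beaker and the spatula where they are.

Things in the scene. Friction and masses are not known exactly. Their poses are not given: they have to be found in the camera images.
- rack: fixed white sloping drying rack, 272 x 170 x 145 mm (y, x, z); origin on the bench under its middle, +x is uphill (away from the robot at yaw 0). Slope 35 degrees. A hung plate's origin is at x = 0, z = 85 mm of this frame. Plates lie on two 8 mm wide bars standing 16 mm off the deck, centred at -55 and 29 mm along the slope from the plate's origin; the lip hooks behind the upper bar
- ledge (a point): top rear edge of the upper bar (the ledge), mid-width: the lip of a hung plate bears on the bar's rear face and reaches 10 mm below this edge (normal to the slope)
- hood (a point): middle of the lower front edge of the steel hood strip that runs over all the plates' tails: 24 mm uphill of the ledge along the slope and 11 mm off the plates' underside plane; 27 mm deep, 4 mm thick, open behind. A plate lifted square off the slope jams under it before its lip is free; raised to about level first, it can rise 13 mm and be drawn out downhill (rack -x)
- plate0: test plate: aluminium, 150 x 44 x 5 mm (x, y, z), 0.12 kg, with a grip rib on top and a lip below; origin at the centre of its flat underside. +x points to its upper end as hung, +z out of its top face. It hangs sloping 35 degrees, lower end towards the robot. Two to four of plate0 to plate3 are there (others None), in rack places 58 mm apart across the rack's y
- plate0_rib (a point): middle of the grip rib's top: plate frame (-25, 0, 29) mm. The rib is 70 mm long in x (-60 to +10), 10 mm thick in y, from z = 5 to 29 mm
- plate0_nib (a point): middle of the lip's bottom edge: plate frame (36, 0, -10) mm. The lip is as wide as the plate, 6 mm thick (x 33 to 39 mm), 10 mm deep; the plate's tail goes on 36 mm past it
- plate1: another test plate, same as plate0
- plate1_rib (a point): the same point on plate1
- plate1_nib (a point): the same point on plate1
- plate2: another test plate, same as plate0
- plate2_rib (a point): the same point on plate2
- plate2_nib (a point): the same point on plate2
- plate3: another test plate, same as plate0
- plate3_rib (a point): the same point on plate3
- plate3_nib (a point): the same point on plate3
- case: fixed white case, open on top, 180 x 240 x 50 mm outside (x, y, z), walls and floor 5 mm; origin at the centre of its underside. Plates go in side by side, lengths along the case's x, either way round; room for four across y at 52 mm spacing. A plate in it stands on its lip and lower edge, sloping 5 degrees, its origin 12 mm above the case's underside
- lid: loose white lid, 196 x 256 mm (x, y), 0.3 kg: 4 mm top on an 18 mm deep skirt, 4 mm play a side round the case. Origin: centre of the skirt's lower edge. Starts closed on the case; between rack and case there is room for it when turned a quarter. May get knocked. Closed: origin 32 mm above the case's underside, x along the case's x, either way round
- lid_handle (a point): middle of the lid's bar handle, 47 mm above the lid's origin: bar 90 mm long along the lid's y, 14 mm thick in x and z (z 40 to 54 mm), open below
- jar: bystander: brown jar, 60 mm across, 85 mm high; origin at its underside
- beaker: bystander: glass beaker, 68 mm across, 80 mm high; origin at its underside
- spatula: bystander: lab spatula 150 mm long lying on the bench
Not all that is in view belongs to the job. What is shaped like the plate3 but green is not meant. What is shaped like the plate1 but blue is not meant.

How it is judged:
On the way, in this order (a step that is already met when the one before it is completed fails the run):
1. the lid is off the case and lies right side up on the bench (horizontal distance between lid and case above 0.15 m and height (world z) of lid below 0.012 m and angle between lid's own z axis and vertical below 0.06 rad), for 0.2 s.
2. all the plates lie flat on the case's floor, side by side (x of plate0 in the frame of case between -0.016 and 0.016 m and y of plate0 in the frame of case between -0.098 and 0.098 m and z of plate0 in the frame of case between 0.004 and 0.018 m and angle between each of plate0, plate1, plate2, plate3's own z axis and vertical below 0.14 rad and x of plate1 in the frame of case between -0.016 and 0.016 m and y of plate1 in the frame of case between -0.098 and 0.098 m and z of plate1 in the frame of case between 0.004 and 0.018 m and x of plate2 in the frame of case between -0.016 and 0.016 m and y of plate2 in the frame of case between -0.098 and 0.098 m and z of plate2 in the frame of case between 0.004 and 0.018 m and x of plate3 in the frame of case between -0.016 and 0.016 m and y of plate3 in the frame of case between -0.098 and 0.098 m and z of plate3 in the frame of case between 0.004 and 0.018 m), for 0.2 s.
3. the lid is fully down on the case (horizontal distance between lid and case below 0.01 m and z of lid in the frame of case between 0.026 and 0.036 m and angle between lid's own z axis and vertical below 0.05 rad and angle between the x axis of lid and the x axis of case, either way round below 0.08 rad), for 0.2 s.
At the end, for the whole second after the job is handed in: every plate lies rib up on the case floor (tilt under 8 deg, origin 4-18 mm above the case underside, within 16 mm in x and 98 mm in y of its centre); the lid is on: within 10 mm of centre, 0.08 rad of square, tilt under 3 deg, origin 26-36 mm above the case underside; all at rest (all of step 2 and all of step 3 and linear speed of each of plate0, plate1, plate2, plate3, lid below 0.02 m/s); the robot touches nothing.
It fails at once if a plate's lip is lifted off the ledge while the plate still slopes over 26 degrees (lower end not tilted up first) ((x of plate0_nib in the frame of rack between 0 and 0.06 m and z of plate0_nib in the frame of rack between 0.109 and 0.125 m and y of plate0_nib in the frame of rack between -0.13 and 0.13 m and angle between plate0's own z axis and vertical above 0.45 rad) or (x of plate1_nib in the frame of rack between 0 and 0.06 m and z of plate1_nib in the frame of rack between 0.109 and 0.125 m and y of plate1_nib in the frame of rack between -0.13 and 0.13 m and angle between plate1's own z axis and vertical above 0.45 rad) or (x of plate2_nib in the frame of rack between 0 and 0.06 m and z of plate2_nib in the frame of rack between 0.109 and 0.125 m and y of plate2_nib in the frame of rack between -0.13 and 0.13 m and angle between plate2's own z axis and vertical above 0.45 rad) or (x of plate3_nib in the frame of rack between 0 and 0.06 m and z of plate3_nib in the frame of rack between 0.109 and 0.125 m and y of plate3_nib in the frame of rack between -0.13 and 0.13 m and angle between plate3's own z axis and vertical above 0.45 rad)).
It fails at once if a plate is dropped or thrown into the case (over 0.8 m/s inside it) ((linear speed of plate0 above 0.8 m/s and z of plate0 in the frame of case below 0.06 m and x of plate0 in the frame of case between -0.09 and 0.09 m and y of plate0 in the frame of case between -0.12 and 0.12 m) or (linear speed of plate1 above 0.8 m/s and z of plate1 in the frame of case below 0.06 m and x of plate1 in the frame of case between -0.09 and 0.09 m and y of plate1 in the frame of case between -0.12 and 0.12 m) or (linear speed of plate2 above 0.8 m/s and z of plate2 in the frame of case below 0.06 m and x of plate2 in the frame of case between -0.09 and 0.09 m and y of plate2 in the frame of case between -0.12 and 0.12 m) or (linear speed of plate3 above 0.8 m/s and z of plate3 in the frame of case below 0.06 m and x of plate3 in the frame of case between -0.09 and 0.09 m and y of plate3 in the frame of case between -0.12 and 0.12 m)).
It fails at once if the jar, beaker or spatula is moved over 3 cm (distance of any of jar, beaker, spatula from where it was at the start of the episode above 0.03 m).
Of plate0, plate1, plate2, plate3 only 2 to 4 are there at a start; the rules pass over those that are not, and their reading is None.
At some moment in a run one of lid may be knocked a few centimetres aside while the robot is not near it.
It also fails if it takes over 210 s, if anything falls off the work surface, if the arm or the gripper's body presses on something with over 40 N, if the wrist force passes 120 N, or if a joint passes its speed limit or range.

### The arm

A 6-joint arm with a two-finger parallel gripper is mounted at the origin on the work surface. World frame = base frame: x ahead of the robot, y to its left, z up, the work surface at z = 0. Lengths are in m, angles in rad, forces in N, time in s.
With the tool pointing down it reaches from about 0.25 to 0.775 m from the base axis. Payload 4 kg.
Tool frame: the origin (TCP) lies at the very end of the fingers, on their centre line; the grasp point (between the pads) lies 19 mm behind it; z points along the fingers, y is the direction in which the jaws open and shut (so a half turn about z gives the same grasp; the last joint's range is limited). The gripper opens to 94 mm and grips with 3 to 60 N. Pads are 16 mm wide; open, the fingers measure 119 mm over their backs; the gripper's body (75 mm by 177 mm) begins 78 mm behind the grasp point.
Start: joints at [1.012, 0.087, 1.371, -0, 1.684, -0.103], TCP at [0.242, 0.494, 0.206] pointing down, gripper open.
Joint ranges: [-3.1, 3.1], [-0.76, 2.03], [0.27, 2.55], [-1.08, 4.22], [0.17, 2.65], [-2.57, 2.57]. Speed limits (rad/s): [2.79, 2.79, 3.14, 3.14, 3.14, 3.14].

### API

Orientations are given as a rotation vector (axis times angle).
In Python, from bench import env, cams gives the robot as it stands. Calls block until the motion is done:
- env.reach(position, orientation): joint-space move of the TCP to a pose.
- env.line_to(position, orientation=None, v=0.15, guard=None): straight line of the TCP; orientation=None keeps the orientation; v is the mean speed in m/s. With guard (N) it stops when the force on the tool has changed by that much, and returns True; else False.
- env.movej(angles): joint-space move.
- env.set_gripper(opening, effort=None): finger opening in m; effort is the grip in N (None keeps the last); returns when the fingers have stopped.
- env.pause(seconds).
- env.ik(position, orientation): joint angles nearest the present ones, or None.
- env.sense(): the state.
- cams.camera(name): name is "scene" or "top" or "wrist"; returns the picture (480x640x3 uint8, red, green, blue); there is no depth.
- cams.camera_params(name): a dict with "fx", "fy", "cx", "cy" (pixels), "R" (3x3) and "t" (3): a world point X has camera coordinates R X + t; the wrist camera has in their place "T_tool_cam" (4x4, takes a point from camera to tool coordinates, whose origin is the TCP and whose axes are the flange's). Camera axes: x right, y down, z forward; pixel columns grow to the right and rows downward; lengths in m; the calibration is good to about 2 mm. A picture is of the moment at which its call begins: read the wrist's pose just before it. camera_params takes no time and is no camera call.
A pose or a line that the arm cannot do raises env.IKError and nothing moves.
- env.close_job(): hands the job in, once; it reports no verdict.
The state is a dict: "time_s": time; "joint_positions": joint angles; "qvel": joint speeds; "joint_efforts": joint torques, N m; "tcp_pos": TCP position; "tcp_rot": TCP orientation; "contact_force": force on the tool from outside, world axes, zero at the start; "moment": the same for the moment, N m; "gripper_width": finger opening in m.
Only numpy, scipy, OpenCV 4.12 (cv2) and the standard library are available. Lean on these libraries where they do the work, as an engineer would, in place of code of your own. Each camera call takes 0.05 s, during which the arm holds its last target. There are 200 camera calls.

## Working session

There is one attempt and no reset: what is moved stays moved. The work goes in short steps, each a Python script; the robot and the scene stay as the last script left them, time stands still between calls to the robot, and variables do not carry over. Pictures are saved under pics/ and viewed, about 12 in all and at most 16, crops included, and the job is handed in when it is done.

```bash
ls; mkdir -p pics
python3 - <<'E'
from bench import env,cams
import cv2,numpy as np
np.set_printoptions(precision=4,suppress=True)
for n in("scene","top"):
    cv2.imwrite(f"pics/{n}0.png",cams.camera(n)[:,:,::-1])
    p=cams.camera_params(n); print(n,p)
print(cams.camera_params("wrist")); print(env.sense())
E
```

```text
pics
scene {'fx': 436.20721801772595, 'fy': 436.20721801772595, 'cx': 319.57536587218704, 'cy': 240.78802381355524, 'R': array([[-0.3269,  0.9449, -0.0167],
       [ 0.6276,  0.2039, -0.7513],
       [-0.7066, -0.2561, -0.6597]]), 't': array([ 0.2458, -0.2586,  1.5781])}
top {'fx': 617.5755859618833, 'fy': 617.5755859618833, 'cx': 331.16698054997397, 'cy': 234.2155744799903, 'R': array([[ 0.0218, -0.9998, -0.0039],
       [-0.9785, -0.0205, -0.2054],
       [ 0.2052,  0.0083, -0.9787]]), 't': array([-0.0751,  0.5602,  1.7835])}
{'fx': 361.55125780820566, 'fy': 361.55125780820566, 'cx': 315.4565138614492, 'cy': 242.72188049299564, 'T_tool_cam': array([[ 0.0005, -0.9607, -0.2775,  0.081 ],
       [ 1.    ,  0.0004,  0.0005, -0.    ],
       [-0.0004, -0.2775,  0.9607, -0.1795],
       [ 0.    ,  0.    ,  0.    ,  1.    ]])}
{'time_s': 0.1, 'joint_positions': array([ 1.0119,  0.0879,  1.3721, -0.    ,  1.6836, -0.1031]), 'qvel': array([ 0.0006, -0.0023, -0.0021, -0.0002,  0.0001, -0.0012]), 'joint_efforts': array([  0.0021, -34.1255, -30.33  ,   0.072 ,   0.0305,  -0.0001]), 'tcp_pos': array([0.2418, 0.4934, 0.2044]), 'tcp_rot': array([-0.7097, -3.0597,  0.003 ]), 'contact_force': array([ 0.8462, -0.2332,  0.6118]), 'moment': array([ 0.024 ,  0.0175, -0.0236]), 'gripper_width': 0.0940094910260644}
```

View pics/top0.png

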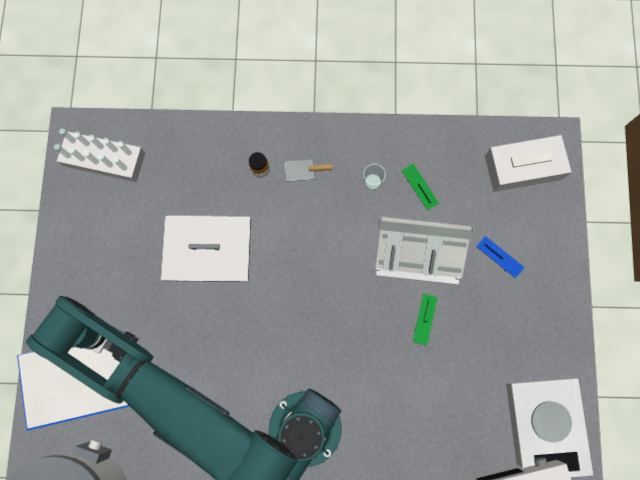

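View pics/scene0.png

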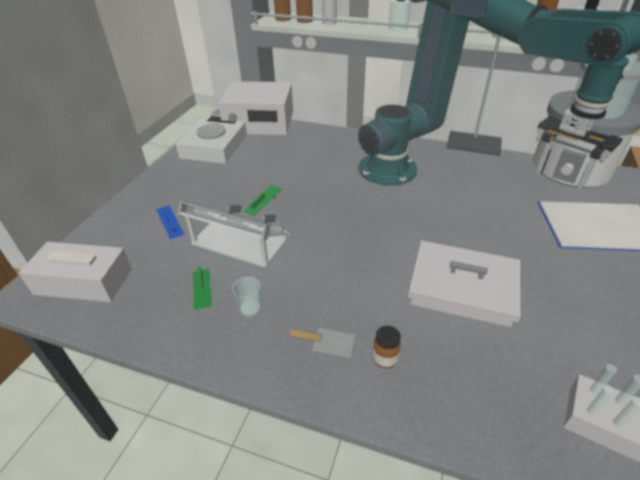

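The top view shows the lid, closed, at px (206,248) with its handle along y. The rack is at (424,250), with two grey plates whose ribs are at (393,257) and (432,262). The plate-shaped distractors are green at (425,320) and (420,187), and blue at (500,256). The plates meant are the grey aluminium ones hanging on the rack. Next I'll take closer wrist views.

```bash
cat > h.py <<'E'
from bench import env,cams
import cv2,numpy as np
from scipy.spatial.transform import Rotation as Ro
np.set_printoptions(precision=4,suppress=True)
def rot(yaw,pitch=0):
    """tool down, tool x along yaw; pitch>0 tips the tool-z toward -tool-x (fingers forward when yaw=pi)"""
    c,s=np.cos(yaw),np.sin(yaw)
    R=np.array([[c,s,0],[s,-c,0],[0,0,-1.]])
    return Ro.from_matrix(R)*Ro.from_euler('y',-pitch)
def rv(yaw,pitch=0): return rot(yaw,pitch).as_rotvec()
def cam(name):
    """picture + dict K,R,t (world->cam)"""
    p=cams.camera_params(name)
    if name=="wrist":
        s=env.sense(); T=np.eye(4); T[:3,:3]=Ro.from_rotvec(s['tcp_rot']).as_matrix(); T[:3,3]=s['tcp_pos']
        W=np.linalg.inv(T@p['T_tool_cam']); p=dict(p,R=W[:3,:3],t=W[:3,3])
    return cams.camera(name)[:,:,::-1].copy(),p
def ray(p,px,z):
    d=p['R'].T@np.array([(px[0]-p['cx'])/p['fx'],(px[1]-p['cy'])/p['fy'],1]); o=-p['R'].T@p['t']
    return o+d*(z-o[2])/d[2]
def proj(p,X):
    c=np.atleast_2d(X)@p['R'].T+p['t']; return np.c_[c[:,0]/c[:,2]*p['fx']+p['cx'],c[:,1]/c[:,2]*p['fy']+p['cy']]
E
python3 - <<'E'
from h import *
import pickle
p=cams.camera_params("top")
for n,px,z in [("lid",(206,248),.054),("handle",(204,246.5),.079),("rack",(424,250),.09),("jar",(259,165),.085),("beak",(374,177),.05),("spat",(308,170),0),("greenA",(425,320),.01),("rib1",(393,257),.1),("rib2",(432,262),.1)]:
    print(n,ray(p,px,z))
print(rot(np.pi,.6).as_matrix())
c=ray(p,(206,248),.05); r=ray(p,(424,250),.08)
env.reach([c[0]-.02,c[1],.42],rv(np.pi)); im,q=cam("wrist"); cv2.imwrite("pics/wc.png",im); pickle.dump(q,open("wc.pkl","wb"))
env.reach([r[0]-.03,r[1],.40],rv(np.pi)); im,q=cam("wrist"); cv2.imwrite("pics/wr.png",im); pickle.dump(q,open("wr.pkl","wb"))
print(env.sense()['tcp_pos'],env.sense()['time_s'])
E
```

```text
lid [0.5128 0.3086 0.054 ]
handle [0.5126 0.3094 0.079 ]
rack [ 0.5137 -0.3346  0.09  ]
jar [0.7642 0.1584 0.085 ]
beak [ 0.7446 -0.1899  0.05  ]
spat [0.7787 0.0148 0.    ]
greenA [ 0.3171 -0.3472  0.01  ]
rib1 [ 0.4894 -0.2435  0.1   ]
rib2 [ 0.4771 -0.3559  0.1   ]
[[-0.8253  0.      0.5646]
 [ 0.      1.     -0.    ]
 [-0.5646  0.     -0.8253]]
[ 0.4861 -0.3352  0.4002] 3.9083
```

View pics/wc.png

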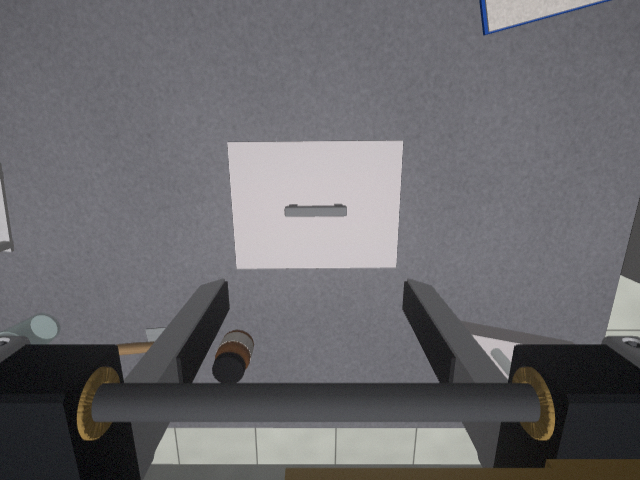

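View pics/wr.png

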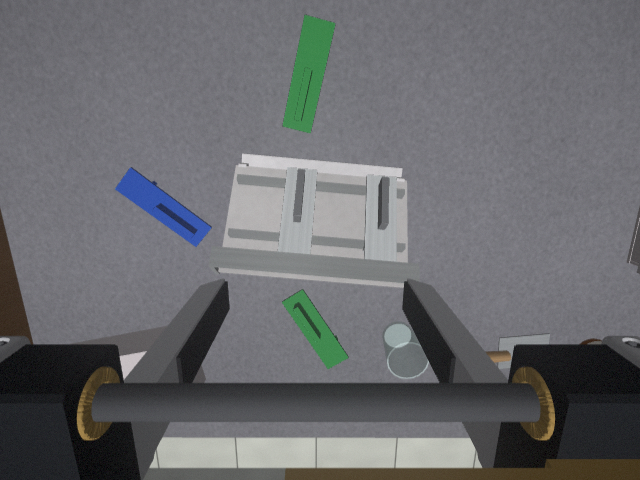

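The wrist view of the lid shows corners at px (228,142), (403,141), (397,268) and (236,268), with the handle at (316,211). On the rack there are exactly two grey plates, with ribs at (299,195) and (384,203); the green and blue ones all lie off it. I'll enlarge the rack to confirm and fit the lid's pose.

```bash
cat >> h.py <<'E'
def lidfit(im,p,z,near=None):
    """pose of the lid's white top (or other pale rectangle) from its outline laid on plane z"""
    g=cv2.cvtColor(im,cv2.COLOR_BGR2HSV); m=((g[...,2]>165)&(g[...,1]<40)).astype(np.uint8)
    m=cv2.morphologyEx(m,cv2.MORPH_CLOSE,np.ones((9,9)))
    best=[]
    for c in cv2.findContours(m,cv2.RETR_EXTERNAL,cv2.CHAIN_APPROX_NONE)[0]:
        if len(c)<80: continue
        w=np.array([ray(p,q,z)[:2] for q in c[:,0]])
        r=cv2.minAreaRect((w*1000).astype(np.float32)); best.append(r)
    return [b for b in best if near is None or np.hypot(*(np.array(b[0])/1000-near))<.1]
E
python3 - <<'E'
from h import *
import pickle
im=cv2.imread("pics/wc.png");q=pickle.load(open("wc.pkl","rb"))
print(lidfit(im,q,.054,(.51,.31)))
for px in [(228,142),(403,141),(397,268),(236,268)]: print(ray(q,px,.054))
print("handle",ray(q,(285,211),.079),ray(q,(347,211),.079))
c=cv2.imread("pics/wr.png")[145:290,215:420]; cv2.imwrite("pics/wrc.png",cv2.resize(c,None,fx=3.9,fy=3.9,interpolation=cv2.INTER_CUBIC))
E
```

```text
[((512.873291015625, 309.8836669921875), (195.2808837890625, 255.1865997314453), 0.6305888891220093)]
[0.417 0.183 0.054]
[0.4152 0.4369 0.054 ]
[0.6108 0.4406 0.054 ]
[0.6112 0.1831 0.054 ]
handle [0.5136 0.2656 0.079 ] [0.5135 0.3561 0.079 ]
```

View pics/wrc.png

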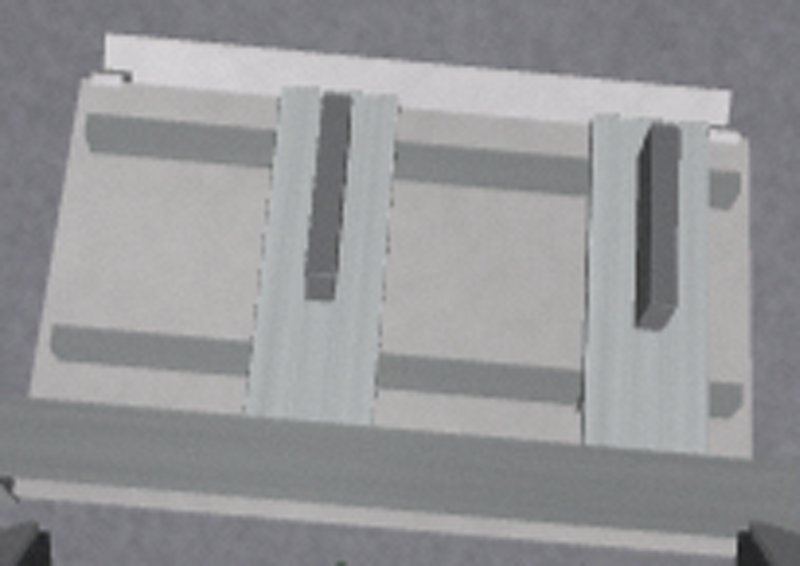

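The crop confirms two grey aluminium plates with dark ribs. In crop px, the lower corners are (281,88)/(398,97) and (592,115)/(709,123), and the rib ends run (338,95)→(321,272) and (666,124)→(662,305). Now I'll fit the rack pose.

```bash
cat >> h.py <<'E'
S35=np.radians(35)
def rackT(a): return np.array([[np.cos(a),-np.sin(a),0],[np.sin(a),np.cos(a),0],[0,0,1.]])
E
python3 - <<'E'
from h import *
import pickle
from scipy.optimize import least_squares
q=pickle.load(open("wr.pkl","rb"))
P=np.array([(-75,-22,5),(-75,22,5),(-60,-5,29),(-60,5,29),(10,-5,29),(10,5,29)])/1e3
L=np.array([(281,88),(398,97),(324,94),(352,94),(306,272),(336,272)])/3.9+(215,145)
Rr=np.array([(592,115),(709,123),(653,124),(680,125),(648,305),(677,305)])/3.9+(215,145)
Sl=Ro.from_euler('y',-35,degrees=True).as_matrix()
def world(x,y,a,sy,P=P): return (P@Sl.T+[0,sy,.085])@rackT(a).T+[x,y,0]
def f1(v,o,sy=0): return (proj(q,world(*v,sy))-o).ravel()
for n,o in(("L",L),("R",Rr)):
    s=least_squares(f1,[.5,-.3,0],args=(o,)); print(n,s.x,np.abs(s.fun).max())
s=least_squares(lambda v:np.r_[f1(v,L,-.029),f1(v,Rr,.087)],[.5,-.3,0]); print("joint",s.x,s.fun.reshape(-1,2))
im=cv2.imread("pics/wr.png"); print(np.round(proj(q,world(*s.x,-.029)),0)[:2])
E
```

```text
L [ 0.5111 -0.3595 -0.0794] 1.1578245546527057
R [ 0.5214 -0.244  -0.0897] 0.5986951321781078
joint [ 0.5137 -0.3308 -0.0882] [[ 0.2425 -0.7079]
 [ 0.4932 -0.2314]
 [ 0.1083 -0.6284]
 [ 0.1858  0.0392]
 [-0.0407  0.5485]
 [-0.1262  1.2231]
 [-0.0251 -0.3161]
 [-0.1102  0.386 ]
 [-0.5219 -0.618 ]
 [-0.273  -0.2146]
 [ 0.0101 -0.1318]
 [ 0.0877  0.5345]]
[[287. 167.]
 [318. 170.]]
```

Run:
```python
from h import *
H=np.array([.5134,.3104]); a=.004
env.reach([*H,.2],rv(np.pi/2+a)); env.set_gripper(.05,35)
print(env.line_to([*H,.061],v=.12,guard=15))
env.set_gripper(0.0,35); print(env.sense()['gripper_width'],env.sense()['tcp_pos'])
env.line_to([*H,.2],v=.12); print(env.sense()['contact_force'],env.sense()['gripper_width'])
D=[.48,0.0]
env.reach([*D,.2],rv(np.pi)); env.line_to([*D,.06],v=.15)
print(env.line_to([*D,.0275],v=.03,guard=6),env.sense()['tcp_pos'])
env.set_gripper(.05); env.line_to([*D,.2],v=.15)
im,p=cam("top"); cv2.imwrite("pics/top1.png",im); print(lidfit(im,p,.022,(.48,0)))
env.reach([.49,.31,.42],rv(np.pi)); im,p=cam("wrist"); cv2.imwrite("pics/wc1.png",im); print(lidfit(im,p,.05,(.51,.31)))
print(env.sense()['time_s'])
```

```text
False
0.013351306087993344 [0.5133 0.3104 0.0611]
[ 0.3115 -0.0529 -3.3947] 0.013729556724407102
True [0.4797 0.0001 0.029 ]
[((456.8800964355469, 24.58194351196289), (59.378990173339844, 126.23602294921875), 83.56220245361328), ((477.38946533203125, -85.347900390625), (122.11199188232422, 258.7716369628906), 89.01471710205078)]
[((513.237060546875, 309.47900390625), (178.61578369140625, 238.75889587402344), 1.1665188074111938)]
17.8417
```

View pics/wc1.png

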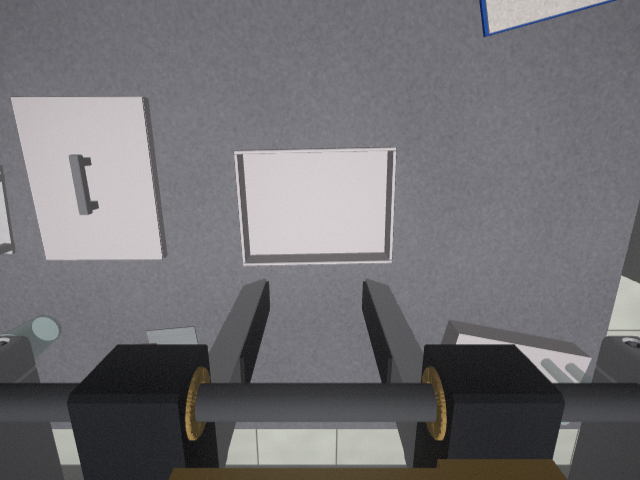

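```bash
cat >> h.py <<'E'
RX,RY,RA=.5137,-.3308,-.0882
CX,CY,CA=.5132,.3095,.018
def tool(o,yaw,th,d=0):
    """TCP pose gripping the rib of a plate with origin o (world), tilt th (deg); d = backed off along the tool"""
    Rp=rackT(yaw)@Ro.from_euler('y',-th,degrees=True).as_matrix()
    return np.asarray(o)+Rp@[-.025,0,.0075+d],(Ro.from_matrix(Rp@np.diag([-1.,1,-1]))).as_rotvec()
def rackpose(sy,th,clear,lift,back=0):
    """plate origin in the world, lip just behind the ledge, underside lift above it, drawn back"""
    c,s=np.cos(S35),np.sin(S35); t=np.radians(th)
    u=.033-.010*np.tan(S35-t)-clear+back
    o=np.array([.033*c-u*np.cos(t)-lift*np.sin(t),sy,.085+.033*s-u*np.sin(t)+lift*np.cos(t)])
    return rackT(RA)@o+[RX,RY,0]
def info(m):
    s=env.sense(); print(m,'t%.1f'%s['time_s'],'w%.4f'%s['gripper_width'],s['tcp_pos'],'F',s['contact_force'],'M',s['moment'])
E
cat > grab.py <<'E'
from h import *
import sys
sy=float(sys.argv[1]); o=rackpose(sy,35,0,0)
env.set_gripper(.04,45)
env.reach(*tool(o,RA,35,.09)); info('pre')
print(env.line_to(*tool(o,RA,35,0),v=.08,guard=12)); info('at')
im,p=cam("scene"); cv2.imwrite("pics/g%d.png"%(sy*1000),im)
env.set_gripper(0,45); info('grip')
for th,cl,li in [(35,.0015,.001),(30,.0015,.001),(25,.0015,.0012),(20,.0015,.0015),(16,.0015,.004),(12,.0015,.0075),(8,.0015,.011),(5,.0015,.013)]:
    env.line_to(*tool(rackpose(sy,th,cl,li),RA,th),v=.04); info(th)
im,p=cam("scene"); cv2.imwrite("pics/l%d.png"%(sy*1000),im)
E
python3 grab.py .087
```

```text
pre t20.4 w0.0400 [ 0.4459 -0.2374  0.1515] F [ 1.0896 -0.3553 -0.1588] M [0.0374 0.2905 0.0002]
False
at t21.7 w0.0399 [ 0.4968 -0.2423  0.0774] F [-0.6429  0.4858 -0.6035] M [0.0906 0.3054 0.0705]
grip t22.3 w0.0097 [ 0.4967 -0.2422  0.077 ] F [-0.7272 -0.7721  0.3101] M [-0.0043  0.3197 -0.0304]
35 t22.6 w0.0099 [ 0.4971 -0.2417  0.0781] F [-0.3006 -0.2522 -1.1271] M [-0.0285  0.413  -0.0634]
30 t22.9 w0.0097 [ 0.4969 -0.2419  0.0842] F [-0.3     1.4553 -0.7844] M [0.076  0.3782 0.0142]
25 t23.1 w0.0098 [ 0.4948 -0.241   0.0876] F [-1.3944  0.2054 -1.6545] M [0.0279 0.3829 0.0061]
20 t23.4 w0.0099 [ 0.494  -0.2409  0.0924] F [-0.9103 -0.4951 -2.6493] M [0.0893 0.2249 0.0073]
16 t23.7 w0.0094 [ 0.4932 -0.241   0.0987] F [ 0.6583  0.3367 -1.6181] M [ 0.0498  0.2682 -0.0282]
12 t24.1 w0.0095 [ 0.4937 -0.2413  0.1067] F [-0.4488  0.1391 -1.7885] M [ 0.0403  0.2478 -0.0358]
8 t24.4 w0.0099 [ 0.4948 -0.2416  0.1145] F [-0.7315 -0.6678 -1.1505] M [ 0.0446  0.167  -0.0081]
5 t24.7 w0.0097 [ 0.4962 -0.2418  0.1196] F [ 0.5133  0.0526 -1.0611] M [0.0237 0.0919 0.0255]
```

Contact forces stay near the plate's weight all through the tilt. Next I'll draw it out and place it.

```bash
cat > place.py <<'E'
from h import *
import sys
sy,cy=map(float,sys.argv[1:])
hit=env.line_to(*tool(rackpose(sy,5,.0015,.013,.075),RA,5),v=.06,guard=8); info('out %s'%hit)
if hit: sys.exit()
o=rackpose(sy,5,.0015,.013,.075)
env.line_to(*tool(o+[0,0,.12],RA,5),v=.15); info('up')
C=lambda z: tool(rackT(CA)@[0,cy,z]+[CX,CY,0],CA,5.2)
env.reach(*C(.13)); env.line_to(*C(.030),v=.12)
im,p=cam("wrist"); cv2.imwrite("pics/p%d.png"%(cy*1000),im)
hit=env.line_to(*C(.0105),v=.02,guard=4); info('down %s'%hit)
env.set_gripper(.036); env.line_to(*C(.13),v=.12)
env.reach([CX-.02,CY,.42],rv(np.pi)); im,p=cam("wrist"); cv2.imwrite("pics/c%d.png"%(cy*1000),im); info('done')
E
python3 place.py .087 .035
```

```text
out False t26.1 w0.0094 [ 0.422  -0.2354  0.1134] F [ 0.149  -0.4065 -1.6393] M [ 0.1225  0.0955 -0.0025]
up t27.1 w0.0098 [ 0.4213 -0.235   0.2321] F [-0.5579 -0.396  -1.2423] M [ 0.0556  0.0999 -0.0034]
down True t31.1 w0.0095 [0.4869 0.3439 0.0176] F [0.4272 0.1068 4.8598] M [ 0.0011  0.2286 -0.0738]
done t34.0 w0.0363 [0.4931 0.3097 0.4173] F [ 0.7371 -0.6158 -0.8741] M [ 0.006  -0.018  -0.0109]
```

View pics/c35.png

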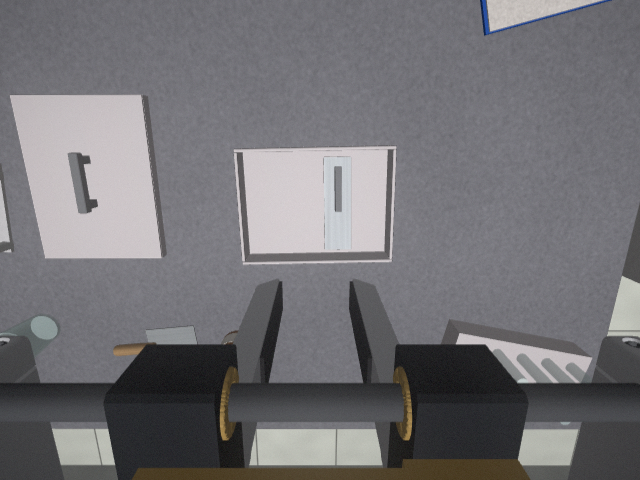

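The plate lies flat and square in the case, with its rib at px (338,188). The lid hasn't moved. Now the second plate.

```bash
python3 grab.py -.029
```

```text
Traceback (most recent call last):
  File "grab.py", line 5, in <module>
    env.reach(*tool(o,RA,35,.09)); info('pre')
    ~~~~~~~~~^^^^^^^^^^^^^^^^^^^^
bench.IKError: the arm cannot take that pose within its joint ranges
```

Run:
```python
from h import *
print(env.sense()['joint_positions'])
for flip in(0,1):
  for th in(35,25,15,5):
    for d in(0,.05,.09):
      for dy in (0,.2,-.2):
        p,r=tool(rackpose(-.029,th,.0015,.001),RA,th,d)
        R=Ro.from_rotvec(r)*Ro.from_euler('z',np.pi*flip+dy*0)
        if dy==0: print(flip,th,d,env.ik(p,R.as_rotvec()))
p,r=tool(rackpose(.087,35,.0015,.001),RA,35,.09); print(env.ik(p,r))
```

```text
[ 0.4633  0.2316  0.779  -0.      2.1324 -1.1077]
0 35 0 None
0 35 0.05 None
0 35 0.09 None
0 25 0 [-0.9131  0.0174  1.7476  0.3563  1.097  -2.5148]
0 25 0.05 [-0.9466 -0.055   1.7242  0.3505  1.1983 -2.5126]
0 25 0.09 [-0.975  -0.1053  1.6973  0.3489  1.2805 -2.5127]
0 15 0 [-0.8323  0.091   1.6056  0.1854  1.2555 -2.3557]
0 15 0.05 [-0.8493  0.0381  1.5631  0.1839  1.3524 -2.3549]
0 15 0.09 [-0.8634  0.0032  1.5214  0.184   1.4303 -2.3548]
0 5 0 [-0.7588  0.1886  1.4541  0.0547  1.4306 -2.2471]
0 5 0.05 [-0.7635  0.1561  1.3915  0.0546  1.5259 -2.2467]
0 5 0.09 [-0.7673  0.1374  1.3336  0.0548  1.6025 -2.2463]
1 35 0 [-0.9975 -0.0245  1.8772  0.5813  0.9688  0.4037]
1 35 0.05 [-1.0511 -0.1145  1.8726  0.5643  1.0765  0.4125]
1 35 0.09 [-1.0974 -0.1791  1.86    0.5564  1.1663  0.4149]
1 25 0 [-0.9131  0.0174  1.7476  0.3563  1.097   0.6268]
1 25 0.05 [-0.9466 -0.055   1.7242  0.3505  1.1983  0.629 ]
1 25 0.09 [-0.975  -0.1053  1.6973  0.3489  1.2805  0.6289]
1 15 0 [-0.8323  0.091   1.6056  0.1854  1.2555  0.7859]
1 15 0.05 [-0.8493  0.0381  1.5631  0.1839  1.3524  0.7867]
1 15 0.09 [-0.8634  0.0032  1.5214  0.184   1.4303  0.7868]
1 5 0 [-0.7588  0.1886  1.4541  0.0547  1.4306  0.8944]
1 5 0.05 [-0.7635  0.1561  1.3915  0.0546  1.5259  0.8949]
1 5 0.09 [-0.7673  0.1374  1.3336  0.0548  1.6025  0.8953]
[-0.9026 -0.3847  2.0132  0.4832  1.1149 -2.5127]
```

The wrist roll hits its limit here. I'll use the half-turned grasp, which is equivalent and leaves the camera well above the hood.

```bash
cat > flip.py <<'E'
import h
_t=h.tool
def tool(*a,**k):
    p,r=_t(*a,**k); return p,(h.Ro.from_rotvec(r)*h.Ro.from_euler('z',h.np.pi)).as_rotvec()
h.tool=tool
E
sed -i '1i import flip' grab.py place.py; python3 grab.py -.029 && python3 place.py -.029 -.035
```

```text
pre t37.0 w0.0401 [ 0.4357 -0.3528  0.1511] F [ 0.4213 -0.0864 -0.2554] M [ 0.0302  0.4008 -0.0165]
False
at t38.3 w0.0397 [ 0.4865 -0.3579  0.0775] F [ 0.1829 -0.9363  0.0882] M [ 0.023   0.3907 -0.0116]
grip t38.9 w0.0096 [ 0.4864 -0.3578  0.077 ] F [-0.1943 -0.3253 -0.0799] M [-0.074   0.4454 -0.0283]
35 t39.2 w0.0090 [ 0.4869 -0.3571  0.078 ] F [ 0.6056  0.3889 -1.5829] M [0.0233 0.5808 0.0302]
30 t39.5 w0.0093 [ 0.4867 -0.3575  0.0843] F [ 0.17    0.2833 -1.8877] M [ 0.0012  0.5608 -0.0416]
25 t39.7 w0.0095 [ 0.4848 -0.3566  0.0877] F [ 0.3221  0.4948 -2.1818] M [-0.036   0.4553 -0.0193]
20 t40.0 w0.0092 [ 0.484  -0.3565  0.0925] F [-1.4268  0.1353 -1.3753] M [0.035  0.4754 0.0027]
16 t40.3 w0.0095 [ 0.4833 -0.3566  0.0989] F [-0.5566 -0.1206 -1.2029] M [ 0.0298  0.3488 -0.0105]
12 t40.7 w0.0093 [ 0.4836 -0.357   0.1069] F [ 0.5572 -0.2326 -1.5938] M [0.0427 0.3298 0.0433]
8 t41.0 w0.0098 [ 0.4846 -0.3572  0.1145] F [-0.3394  0.6903 -2.0784] M [ 0.0188  0.3244 -0.004 ]
5 t41.3 w0.0094 [ 0.486  -0.3574  0.1196] F [ 0.227  -0.2872 -1.552 ] M [0.0298 0.2148 0.0418]
out False t42.7 w0.0093 [ 0.4118 -0.3509  0.1134] F [-0.4191  0.6427 -1.6197] M [ 0.0101  0.2193 -0.0216]
up t43.7 w0.0096 [ 0.4111 -0.3505  0.232 ] F [ 0.017  -0.0871 -1.8316] M [0.0388 0.2838 0.0159]
down True t47.8 w0.0092 [0.4881 0.274  0.0178] F [ 0.2977 -0.0797  4.0564] M [ 0.024   0.3571 -0.0087]
done t52.2 w0.0360 [0.4932 0.3095 0.4196] F [ 0.0203 -0.4046 -1.5596] M [ 0.0302  0.0441 -0.0094]
```

View pics/c-35.png

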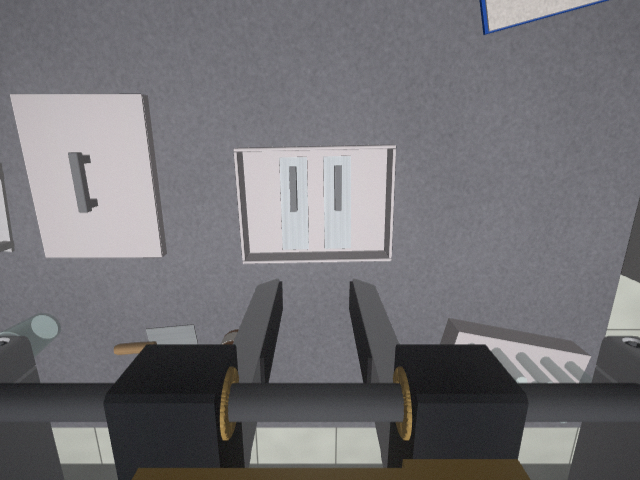

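Both plates lie flat side by side, with ribs at px (293,188) and (338,188). Now I'll re-measure the lid from close above, check that the rack is empty, and refit the case.

Run:
```python
from h import *
im,p=cam("wrist"); print("case",lidfit(im,p,.05,(.51,.31)))
env.reach([.46,0,.42],rv(np.pi)); env.pause(.2); im,p=cam("wrist"); cv2.imwrite("pics/wl.png",im)
print("lid",lidfit(im,p,.022,(.48,0)))
g=cv2.cvtColor(im,cv2.COLOR_BGR2GRAY)
m=np.zeros_like(g); m[100:290,240:400]=(g[100:290,240:400]<150)
r=[cv2.minAreaRect((np.array([ray(p,q,.054)[:2] for q in c[:,0]])*1000).astype(np.float32)) for c in cv2.findContours(m,0,1)[0] if len(c)>8]
print([x for x in r if 60<max(x[1])<130])
a=cams.camera("top")[:,:,::-1]; v=np.vstack([im[60:300],a[180:320]]); cv2.imwrite("pics/wl2.png",v)
```

```text
case [((513.2190551757812, 309.4832763671875), (178.65496826171875, 238.78485107421875), 1.1848244667053223)]
lid [((476.6352233886719, -47.513916015625), (253.50537109375, 195.2176971435547), 0.13800184428691864)]
[((474.9356689453125, -47.04974365234375), (89.12022399902344, 14.998336791992188), 0.4173910319805145)]
```

View pics/wl2.png

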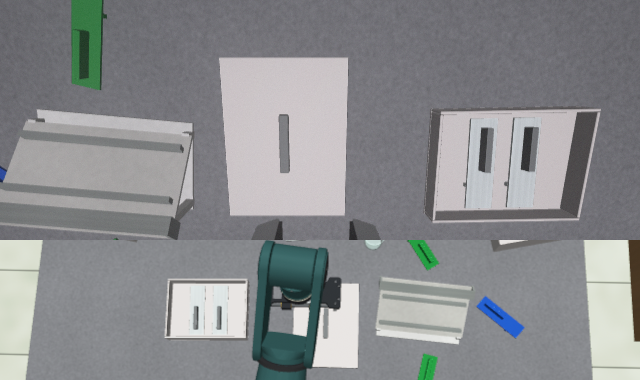

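The rack is empty. The lid has been knocked about 47 mm toward the rack, to (0.476, -0.047), and is still square. I'll pick it up there and close the case.

Run:
```python
from h import *
im,p=cam("wrist"); f=lidfit(im,p,.022,(.476,-.047)); print(f)
H=[.4757,-.0472]; a=.004
env.reach([*H,.2],rv(np.pi+a)); env.set_gripper(.05,35)
print(env.line_to([*H,.029],v=.1,guard=12)); env.set_gripper(0,35); info('grip')
env.line_to([*H,.2],v=.12); info('up')
y=np.pi/2+.0205; C=[.5132,.3095]
env.reach([*C,.2],rv(y)); env.line_to([*C,.09],v=.12); info('over')
print(env.line_to([*C,.061],v=.02,guard=10)); info('down')
```

```text
[((476.6107177734375, -47.46302795410156), (253.53785705566406, 195.21444702148438), 0.11594562232494354)]
False
grip t57.7 w0.0136 [ 0.4757 -0.0473  0.029 ] F [-0.2264 -0.4357 -0.1714] M [-0.0374 -0.0061 -0.0214]
up t59.2 w0.0136 [ 0.4752 -0.0471  0.199 ] F [ 0.8061  0.0413 -3.4289] M [0.0326 0.0463 0.0188]
over t62.2 w0.0134 [0.514  0.3098 0.0912] F [ 0.5166  0.6205 -3.5699] M [-0.0568  0.0628 -0.0151]
False
down t63.8 w0.0134 [0.5133 0.3096 0.0611] F [-0.3286 -0.4311 -2.9575] M [-0.0723  0.0663 -0.0016]
```

Run:
```python
from h import *
C=[.5132,.3095]
print(env.line_to([*C,.058],v=.01,guard=4)); info('seat')
env.set_gripper(.05); env.line_to([*C,.2],v=.1); env.reach([.49,.31,.42],rv(np.pi)); env.pause(.3)
im,p=cam("wrist"); cv2.imwrite("pics/end.png",im); print(lidfit(im,p,.054,(.51,.31))); info('end')
```

```text
True
seat t64.0 w0.0134 [0.5133 0.3096 0.061 ] F [-0.4158 -0.3894  4.4247] M [-0.0508  0.0589 -0.0286]
[((513.2928466796875, 309.38336181640625), (195.3680419921875, 255.26319885253906), 1.1690593957901)]
end t68.0 w0.0502 [0.49   0.31   0.4196] F [-0.4039 -0.4808  0.2436] M [ 0.0534 -0.0176 -0.0232]
```

View pics/end.png

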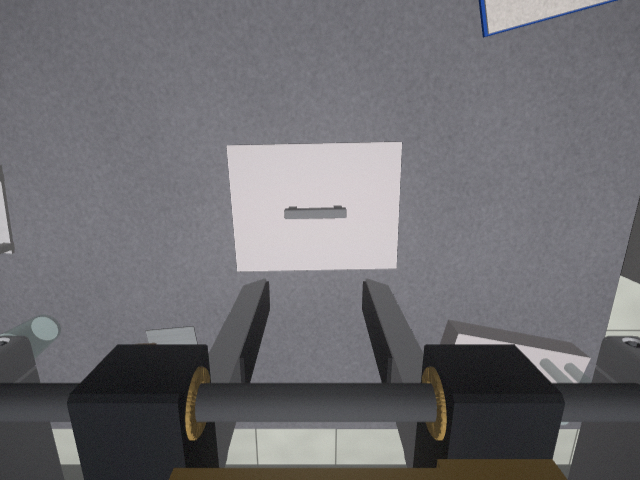

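The lid is fully down: its centre is (0.5133, 0.3094) against the case's (0.5132, 0.3095), and its yaw is 1.17° against 1.18°. I'll hand the job in.

```bash
python3 -c "
from h import *
env.close_job()"
```

```text
the job is handed in; nothing more can be done
```

The job is finished and handed in at about 68 s of the 210 s allowed. No verdict was reported.

- **Lid off:** I laid it right side up on the bench, turned a quarter, between the rack and the case.
- **Plates:** There were two grey plates on the rack. I raised each to about 5°, lifted its lip off the ledge, drew it out from under the hood and set it down in the case. The tool force stayed below about 3 N while tilting and drawing out. The pictures show both flat, rib up and side by side, and the rack empty.
- **Lid back on:** My last fit put its centre within 0.2 mm and its angle within 0.02° of the case. It sat at the same grip height as when it started closed.

Two things went differently from plan. The second plate needed a half-turned grip because the wrist reached its joint limit. The lid also turned up about 47 mm from where I had laid it, so I measured it again before picking it up.

I did not measure the jar, beaker and spatula again at the end, but the arm never went near them, and those in view in the later pictures looked unmoved.

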